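Sort the foam sanding pads by feel

TASK

Sort the three sanding pads by the feel of their foam, one pad at a time: press a pad down on the bench until its foam has given about 5 mm, hold it there a moment to feel how hard it pushes back, and put it away before pressing the next. Any soft pads go in the tray's compartment nearer the robot, any firm ones in the farther compartment, all standing foam down. Do not crush the foam (never past 8 mm, nor harder than 26 N), and leave the other things on the bench where they are.

Things in the scene. Friction and masses are not known exactly. Their poses are not given: they have to be found in the camera images.
- pad_1: one of three look-alike round hand sanding pads, about 70 g, foam side down: wooden knob on top (diameter 30 mm, straight-sided 42 to 60 mm above the origin, top at 65 mm), black plate (diameter 52 mm, 20 to 30 mm up), dark foam (diameter 50 mm, 0 to 20 mm). Its grade cannot be seen. Origin: centre of the unsqueezed foam's underside; z up through the knob
- pad_2: one of three look-alike round hand sanding pads, about 70 g, foam side down: wooden knob on top (diameter 30 mm, straight-sided 42 to 60 mm above the origin, top at 65 mm), black plate (diameter 52 mm, 20 to 30 mm up), dark foam (diameter 50 mm, 0 to 20 mm). Its grade cannot be seen. Origin: centre of the unsqueezed foam's underside; z up through the knob
- pad_3: one of three look-alike round hand sanding pads, about 70 g, foam side down: wooden knob on top (diameter 30 mm, straight-sided 42 to 60 mm above the origin, top at 65 mm), black plate (diameter 52 mm, 20 to 30 mm up), dark foam (diameter 50 mm, 0 to 20 mm). Its grade cannot be seen. Origin: centre of the unsqueezed foam's underside; z up through the knob
- pad_1_foam (a joint): how far the foam of pad_1 is squeezed, in m: 0 at rest (to within 0.05 mm), grows as the knob is pressed down, ends at 0.0095. A pad is soft or firm, drawn anew each time for each pad (none, some or all may be firm): soft foam resists with about 1.5 N per mm of squeeze, firm foam 3.4 N per mm, on top of a first 0.5 to 1 N
- pad_2_foam (a joint): how far the foam of pad_2 is squeezed, in m: 0 at rest (to within 0.05 mm), grows as the knob is pressed down, ends at 0.0095. A pad is soft or firm, drawn anew each time for each pad (none, some or all may be firm): soft foam resists with about 1.5 N per mm of squeeze, firm foam 3.4 N per mm, on top of a first 0.5 to 1 N
- pad_3_foam (a joint): how far the foam of pad_3 is squeezed, in m: 0 at rest (to within 0.05 mm), grows as the knob is pressed down, ends at 0.0095. A pad is soft or firm, drawn anew each time for each pad (none, some or all may be firm): soft foam resists with about 1.5 N per mm of squeeze, firm foam 3.4 N per mm, on top of a first 0.5 to 1 N
- tray: open plywood tray, 170 mm (x, away from the robot) by 240 mm (y), walls 26 mm high and 6 mm thick, floor 6 mm thick, fixed to the bench; a divider along y makes two compartments, each 76 mm (x) by 228 mm (y) inside, room for three pads in a row. A taller end board (12 mm thick, 62 mm high, with a hand hole) stands at its +y end. Origin: centre of its underside
- near_cell (a point): centre of the floor of the compartment nearer the robot, for soft pads (41 mm from the tray's middle towards its -x); axes as the tray's, the compartment runs along y
- far_cell (a point): centre of the floor of the compartment farther from the robot, for firm pads (41 mm from the tray's middle towards its +x); axes as the tray's
- tape_roll: roll of tape lying flat, diameter 76 mm, 24 mm high, lying near the pads; to be left alone
- offcut: wooden offcut, 80 x 34 x 19 mm, lying near the pads and the tray; to be left alone
- cork_block: cork sanding block, 110 x 60 x 30 mm; to be left alone
- glue: standing glue bottle, diameter 60 mm, 170 mm high; to be left alone
- screwdriver: screwdriver lying on the bench, 200 mm long; to be left alone
- hammer: hammer lying on the bench, 300 mm long; to be left alone
Not all that is in view belongs to the job. Leave any blue or purple look-alike of the pad_3 alone.

How it is judged:
By the outcome, as a careful person would: the job done as asked, in the order asked, and still so for the second after the job is handed in, with the robot touching nothing.
It also fails if it takes over 67 s, if anything falls off the work surface, if the arm or the gripper's body presses on something with over 40 N, if the wrist force passes 120 N, or if a joint passes its speed limit or range.

ROBOT

A 7-joint arm with a two-finger parallel gripper is mounted at the origin on the work surface. World frame = base frame: x ahead of the robot, y to its left, z up, the work surface at z = 0. Lengths are in mm, angles in rad, forces in N, time in s.
With the tool pointing down it reaches from about 400 to 875 mm from the base axis. Payload 6.5 kg.
Tool frame: the origin (TCP) lies midway between the tips of the shut fingers; the grasp point (between the pads) lies 19 mm behind it (r.grasp_offset is the distance from the TCP to the grasp point, in mm); z points along the fingers, y is the line along which they close (so a half turn about z gives the same grasp; the last joint's range is limited). The gripper opens to 85 mm and grips with 20 to 120 N. Pads are 22 mm wide; open, the fingers measure 114 mm over their backs; the gripper's body (76 mm by 85 mm) begins 54 mm behind the grasp point. The pads swing forward as they close: fully open they stand 13 mm farther back than shut.
Start: joints at [-1.189, 0.536, -0.004, 1.538, 0.003, 1.067, -0.071], TCP at [281.434, 585.906, 231.29] pointing down, gripper open.
Joint ranges: [-2.7, 2.7], [-0.37, 2.16], [-1.27, 1.26], [0.24, 2.4], [-1.31, 4.45], [0.19, 1.91], [-2.76, 2.76]. Speed limits (rad/s): [2.39, 2.39, 3.14, 3.14, 3.14, 3.14, 3.14].

INTERFACE

Orientations are given as a unit quaternion [w, x, y, z].
In Python, from station import r, viewer, job gives the robot as it stands. The module is installed in compiled form; this text tells all that it offers.
- The arm moves only by the tool servo_tool, never from a script. Its arguments are lists of equal length, an entry for each row: "dp": the shift along the tool's x, y, z each as a share of 250 mm, from -1 to 1, a list of three; "dr": the turn, a rotation vector about the tool's x, y, z each as a share of 30 degrees, from -1 to 1, a list of three. A call has 1 to 5 rows; each row is the pose to reach, as a shift and turn from the pose commanded when the call began, along the tool's axes at that moment; what a row does not reach only later rows make up. A row lasts 1/12 s, in which the tool goes at most 41.7 mm and 7.16 degrees, less where a joint would pass 70% of its speed; a pose out of reach is approached as far as the arm can. A call with a number of a shift or a turn outside -1 to 1 is refused whole. A call with a gripper value outside its range is refused whole. "hand" is the opening, from -1 (shut) to 1 (fully open), set as the call begins (left out, the last holds). The fingers move at their own pace and stop on an object; "newtons" is the grip in N (left out, the last holds). Time passes only in rows, so rows that repeat a pose let the fingers close. It gives the time, the measured TCP pose, the force, the opening and the grip force at its end, in the units of the state.
- r.state(): the state, without advancing time (a new reading comes with each control period).
- viewer.capture(name): name is "scene" or "side" or "wrist"; returns the picture (480x640x3 uint8, red, green, blue); there is no depth.
- viewer.camera_model(name): a dict with "intrinsics" (3x3 intrinsics, pixels), "R" (3x3) and "t" (3): a world point X has camera coordinates R X + t; the wrist camera has in their place "hand_eye" (4x4, takes a point from camera to tool coordinates, whose origin is the TCP and whose axes are the flange's). Camera axes: x right, y down, z forward; pixel columns grow to the right and rows downward; lengths in mm; the calibration is good to about 2 mm. A picture is of the moment at which its call begins: read the wrist's pose just before it. camera_model takes no time and is no camera call.
- job.close_job(): hands the job in; it is judged then, once.
The state is a dict: "t": time; "qpos": joint angles; "joint_velocities": joint speeds; "effort": joint torques, N m; "position": TCP position; "tool_rot": TCP orientation; "wrist_force": force on the tool from outside, world axes, zero at the start; "ft_torque": the same for the moment, N m; "gripper_width": finger opening in mm; "grip_force": force on a finger pad.
Only numpy, scipy, OpenCV 4.12 (cv2) and the standard library are available. Lean on these libraries where they do the work, as an engineer would, in place of code of your own. Each camera call takes 0.05 s, during which the arm holds its last target. There are 200 camera calls.

## Working session

There is one attempt and no reset: what is moved stays moved. The work goes in short steps, Python scripts to look and compute and a tool call to move; the robot and the scene stay as the last step left them, time stands still between calls to the robot, and variables do not carry over. Pictures are saved under pics/ and viewed, at most 10 in all, crops included, and the job is handed in when it is done.

Besides the shell and the picture viewer there is one more tool, called after "Call:" by a JSON object that holds its "op" and its "data", one argument or row to a line. servo_tool: Moves the arm, as the interface text tells. Shift numbers are shares of 250 mm and turn numbers shares of 30 degrees, none past 1 either way. Its arguments: {"type":"object","properties":{"dp":{"type":"array"},"dr":{"type":"array"},"hand":{"type":"number"},"newtons":{"type":"number"}},"required":["dp","dr"]}

```bash
mkdir -p pics
python3 - <<'E'
from station import r,viewer,job
import cv2,numpy as np
s=r.state();print(s)
for n in("scene","side","wrist"):
    im=viewer.capture(n);cv2.imwrite(f"pics/{n}0.png",im[:,:,::-1]);m=viewer.camera_model(n);print(n,{k:np.round(v,3).tolist() for k,v in m.items()})
E
```

```text
{'t': 0.0, 'qpos': array([-1.1892206 ,  0.53718904, -0.00448185,  1.53889488,  0.00264249,
        1.0673006 , -0.07123912]), 'joint_velocities': array([ 0.00079609, -0.00035445, -0.00082784, -0.00051194,  0.00049215,
        0.00086009,  0.00046058]), 'effort': array([ 2.90743174e-04, -5.83394766e+01,  1.04867410e+00, -2.59107220e+01,
        1.22765676e-02,  9.48530826e-03,  8.69290858e-06]), 'position': array([281.14909618, 585.331127  , 230.3893939 ]), 'tool_rot': array([-1.26446184e-04,  2.21977879e-01,  9.75051293e-01, -8.84051436e-04]), 'wrist_force': array([-0.24963159, -0.4566681 , -0.35022547]), 'ft_torque': array([-0.01104238, -0.00518832, -0.00943826]), 'grip_force': 0.0, 'gripper_width': 85.51242265215949}
scene {'intrinsics': [[442.165, 0.0, 329.009], [0.0, 442.165, 241.423], [0.0, 0.0, 1.0]], 'R': [[0.157, 0.987, -0.021], [0.646, -0.118, -0.754], [-0.747, 0.105, -0.656]], 't': [10.093, -296.558, 1510.316]}
side {'intrinsics': [[591.251, 0.0, 340.089], [0.0, 591.251, 234.267], [0.0, 0.0, 1.0]], 'R': [[0.901, -0.434, 0.017], [-0.274, -0.597, -0.754], [0.337, 0.674, -0.657]], 't': [-493.024, 147.761, 1086.656]}
wrist {'intrinsics': [[406.331, 0.0, 320.374], [0.0, 406.331, 240.592], [0.0, 0.0, 1.0]], 'hand_eye': [[0.0, -0.947, -0.323, 83.155], [1.0, 0.0, -0.001, 0.923], [0.001, -0.323, 0.947, -141.676], [0.0, 0.0, 0.0, 1.0]]}
```

View pics/scene0.png

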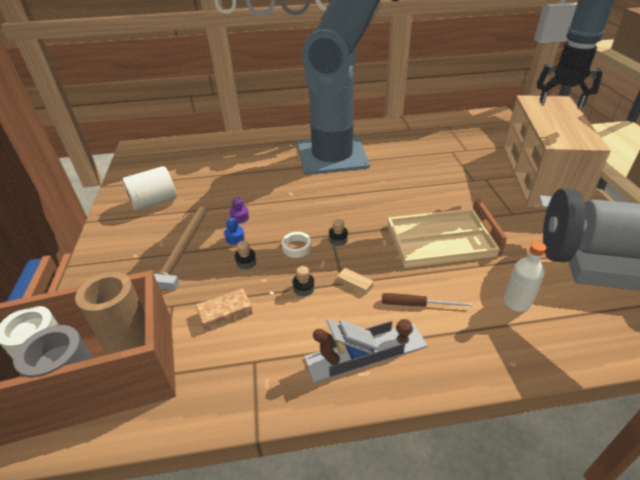

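View pics/side0.png

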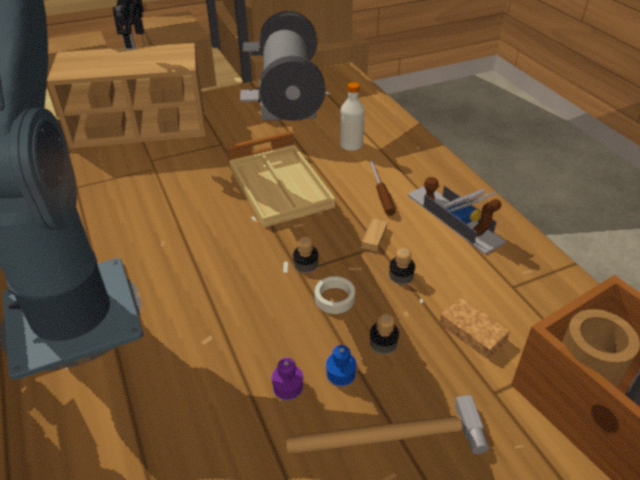

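Candidates: scene (245,255), (303,280) and (339,232) have wooden knobs and black plates, so they are the pads. The blue one at (234,232) and the purple one at (239,210) are look-alikes to leave alone. Next, one close crop to check.

```bash
cat > h.py <<'E'
import numpy as np,cv2
from scipy.spatial.transform import Rotation as R
from station import r,viewer,job
def cam(n):
    m=viewer.camera_model(n);return m["intrinsics"],np.array(m["R"]),np.array(m["t"])
def proj(n,X):
    K,Rm,t=cam(n);c=Rm@np.array(X,float)+t;p=K@c;return p[:2]/p[2]
def ray(n,uv):
    K,Rm,t=cam(n);d=Rm.T@np.linalg.solve(K,[*uv,1]);return -Rm.T@t,d
def onplane(n,uv,z):
    o,d=ray(n,uv);return o+d*(z-o[2])/d[2]
def tri(a,b):
    A=[];B=[]
    for n,uv in(("scene",a),("side",b)):
        o,d=ray(n,uv);d/=np.linalg.norm(d);P=np.eye(3)-np.outer(d,d);A.append(P);B.append(P@o)
    return np.linalg.lstsq(np.vstack(A),np.hstack(B),rcond=None)[0]
def toolcam(s):
    q=s["tool_rot"];return R.from_quat([q[1],q[2],q[3],q[0]]).as_matrix(),s["position"]
def wplane(s,uv,z):
    m=viewer.camera_model("wrist");K=m["intrinsics"];H=np.array(m["hand_eye"]);Rt,p=toolcam(s)
    o=Rt@H[:3,3]+p;d=Rt@H[:3,:3]@np.linalg.solve(K,[*uv,1]);return o+d*(z-o[2])/d[2]
E
python3 - <<'E'
from h import *
a=cv2.imread("pics/scene0.png")[190:310,200:520];b=cv2.imread("pics/side0.png")[120:400,220:480]
a=cv2.resize(a,None,fx=2.5,fy=2.5,interpolation=3);b=cv2.resize(b,None,fx=1.05,fy=1.05,interpolation=3)
c=np.zeros((600,800,3),np.uint8);c[:300,:800]=a;c[302:302+min(294,298),:b.shape[1]]=b[:298];
b2=cv2.resize(cv2.imread("pics/side0.png")[225:360,280:440],None,fx=2.2,fy=2.2,interpolation=3);c[302:302+b2.shape[0],300:300+b2.shape[1]]=b2
cv2.imwrite("pics/crop.png",c)
# ground-ish: plate front
for p in [((244,246),(386,320)),((303,271),(403,254)),((338,225),(305,243))]: print(tri(*p).round(1))
for n,pts in (("scene",[(388,218),(474,209),(499,256),(405,267)]),("side",[(230,177),(296,146),(335,202),(262,215)])):
    for p in pts: print(n,onplane(n,p,26).round(0))
E
```

```text
[ 490.5 -296.5   58. ]
[ 601.3 -164.7   57.8]
[444.3 -55.1  53.6]
scene [407.  87.  26.]
scene [412. 330.  26.]
scene [602. 314.  26.]
scene [599.  79.  26.]
side [388. 260.  26.]
side [578. 319.  26.]
side [570.  73.  26.]
side [407.  97.  26.]
```

View pics/crop.png

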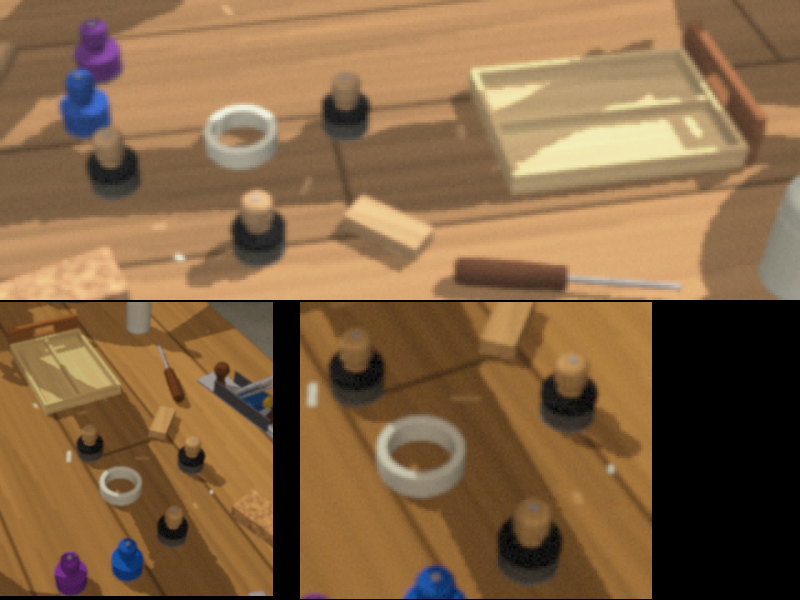

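The crop confirms three wooden-knob pads, scene about (338,221), (303,268) and (243,243). I'll set out toward a look from above, over the tray and pads.

Call:
{"op": "servo_tool", "data": {
  "dp": [
    [-0.62, -0.5, -0.3],
    [-0.62, -0.5, -0.3],
    [-0.62, -0.5, -0.3],
    [-0.62, -0.5, -0.3],
    [-0.62, -0.5, -0.3]
  ],
  "dr": [
    [0, 0, 1],
    [0, 0, 1],
    [0, 0, 1],
    [0, 0, 1],
    [0, 0, 1]
  ],
  "hand": -0.1,
  "newtons": 60
}}

```text
t: 0.57
position: [365.6, 407.9, 305.1]
tool_rot: [-0.0, 0.47, 0.883, -0.0]
wrist_force: [1.1, 0.1, -0.2]
gripper_width: 38.7
grip_force: 0.0
```

Run:
```python
from h import *
for p in [((242.8,243),(386,317.7)),((302.8,268.5),(403,250.5)),((338.4,221),(305.9,240))]: print(tri(*p).round(1))
print('blue',tri((231.5,220),(342,348)).round(),'purple',tri((238.5,200),(287,362)).round(),'glue top',tri((538,248),(353.5,88)).round())
s=r.state();print(s['t'],s['position'],s['gripper_width'],toolcam(s)[0].round(3),s['qpos'])
Rt,p=toolcam(s); d=np.array([500,120,330])-p; print((Rt.T@d/250).round(2), )
```

```text
[ 488.9 -298.1   66.5]
[ 601.2 -164.2   66.1]
[444.6 -55.7  64.5]
blue [ 393. -325.   67.] purple [ 303. -309.   63.] glue top [726. 304. 162.]
0.5667 [365.61736565 407.91813621 305.13856304] 38.69132214642802 [[-0.559  0.829 -0.   ]
 [ 0.829  0.559 -0.   ]
 [-0.    -0.    -1.   ]] [-1.04827886  0.28678521  0.15647264  1.73413435 -0.04891973  1.12488632
 -0.28394116]
[-1.26 -0.2  -0.1 ]
```

Call:
{"op": "servo_tool", "data": {
  "dp": [
    [-0.8, -0.13, -0.06],
    [-0.8, -0.13, -0.06],
    [-0.8, -0.13, -0.06],
    [-0.8, -0.13, -0.06],
    [-0.8, -0.13, -0.06]
  ],
  "dr": [
    [0, 0, 1],
    [0, 0, 1],
    [0, 0, 1],
    [0, 0, 1],
    [0, 0, 1]
  ]
}}

```text
t: 0.98
position: [451.9, 223.5, 320.0]
tool_rot: [0.0, 0.683, 0.731, 0.0]
wrist_force: [1.4, 0.5, -1.2]
gripper_width: 38.4
grip_force: 0.0
```

Call:
{"op": "servo_tool", "data": {
  "dp": [
    [-0.46, -0.03, 0],
    [-0.46, -0.03, 0],
    [-0.46, -0.03, 0],
    [-0.46, -0.03, 0],
    [-0.46, -0.03, 0]
  ],
  "dr": [
    [0, 0, 0.13],
    [0, 0, 0.13],
    [0, 0, 0.13],
    [0, 0, 0.13],
    [0, 0, 0.13]
  ]
}}

```text
t: 1.4
position: [452.5, 109.4, 319.8]
tool_rot: [-0.0, 0.706, 0.708, 0.0]
wrist_force: [0.1, 0.8, -0.2]
gripper_width: 38.2
grip_force: 0.0
```

Run:
```python
from h import *
import pickle
s=r.state();im=viewer.capture("wrist");cv2.imwrite("pics/w1.png",im[:,:,::-1]);pickle.dump(s,open("w1.pkl","wb"))
print(s['t'],s['position'],toolcam(s)[0].round(3),s['qpos'])
```

```text
1.4 [452.45378788 109.41680046 319.8423056 ] [[-0.004  1.     0.   ]
 [ 1.     0.004  0.   ]
 [ 0.     0.    -1.   ]] [-0.72492486  0.11674056  0.43066541  1.91790771 -0.05450563  1.11791711
 -0.26930208]
```

View pics/w1.png

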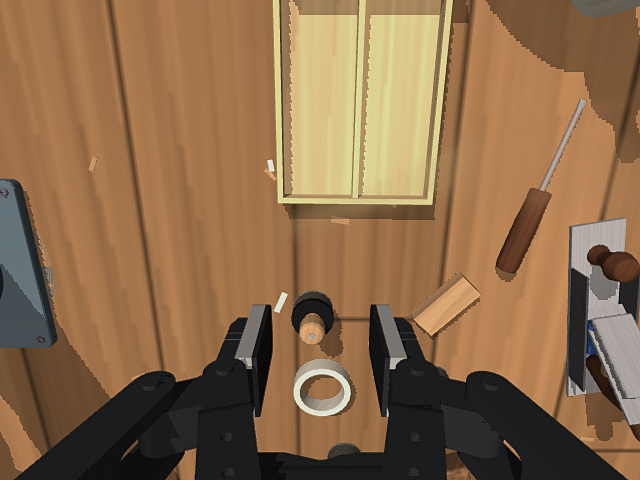

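The picture shows the tray's -y rim corners at about (278,204) and (432,204). The divider runs up from about (355,200), and the first pad's knob top is near (312,335).

Run:
```python
from h import *
import pickle
s=pickle.load(open("w1.pkl","rb"))
for uv in [(278,204),(432,204),(273,2),(453,2),(355,200),(361,2)]: print(uv,wplane(s,uv,26).round(1))
print(wplane(s,(312,337),65).round(1))
```

```text
(278, 204) [406.   86.9  26. ]
(432, 204) [575.2  87.5  26. ]
(273, 2) [407.2 282.3  26. ]
(453, 2) [576.9 282.9  26. ]
(355, 200) [490.5  91.7  26. ]
(361, 2) [490.2 282.6  26. ]
[443.8 -56.5  65. ]
```

Call:
{"op": "servo_tool", "data": {
  "dp": [
    [-0.66, -0.035, 0.6],
    [-0.66, -0.035, 0.6],
    [-0.66, -0.035, 0.6],
    [-0.66, -0.035, 0.6],
    [-0.66, -0.035, 0.6]
  ],
  "dr": [
    [0, 0, 0],
    [0, 0, 0],
    [0, 0, 0],
    [0, 0, 0],
    [0, 0, 0]
  ],
  "hand": 0.3
}}

```text
t: 1.87
position: [445.8, -42.4, 178.5]
tool_rot: [0.0, 0.703, 0.711, 0.0]
wrist_force: [1.0, 0.1, 0.2]
gripper_width: 55.4
grip_force: 0.0
```

Call:
{"op": "servo_tool", "data": {
  "dp": [
    [0, 0, 0.25],
    [0, 0, 0.25],
    [0, 0, 0.25],
    [0, 0, 0.25],
    [0, 0, 0.25]
  ],
  "dr": [
    [0, 0, 0],
    [0, 0, 0],
    [0, 0, 0],
    [0, 0, 0],
    [0, 0, 0]
  ]
}}

```text
t: 2.28
position: [446.8, -41.9, 118.2]
tool_rot: [0.0, 0.704, 0.711, 0.001]
wrist_force: [0.4, -0.1, 0.3]
gripper_width: 55.3
grip_force: 0.0
```

Run:
```python
from h import *
s=r.state();im=viewer.capture("wrist");cv2.imwrite("pics/w2.png",im[:,:,::-1])
m=viewer.camera_model("wrist");H=np.array(m["hand_eye"]);Rt,p=toolcam(s)
c=(Rt@H[:3,:3]).T@(np.array([444,-56,65])-(Rt@H[:3,3]+p));q=np.array(m["intrinsics"])@c
print(s['t'],s['position'],s['gripper_width'],s['qpos'].round(2),'pred px',q[:2]/q[2])
```

```text
2.2833 [446.79852812 -41.91928202 118.22839559] 55.25744628767811 [-0.38  0.41  0.45  2.16 -0.3   0.63  0.29] pred px [314.0248071  296.51695349]
```

View pics/w2.png

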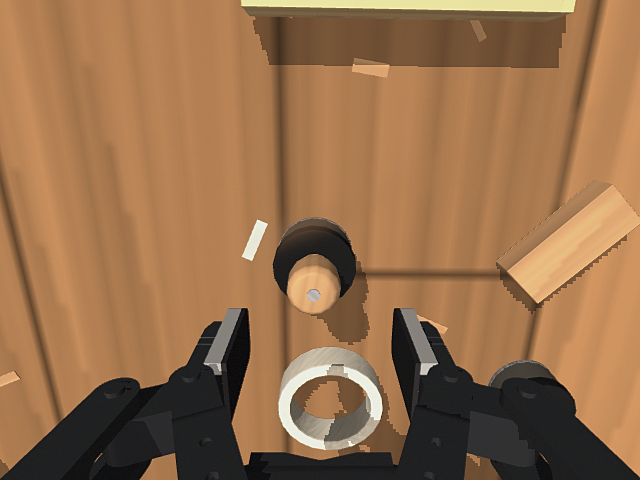

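The knob dot is at (314,295), within 1.5 px of the prediction, so pad A sits at about (444,-56). Going down to grip it.

Call:
{"op": "servo_tool", "data": {
  "dp": [
    [-0.055, -0.011, 0.1],
    [-0.055, -0.011, 0.338],
    [-0.055, -0.011, 0.338],
    [-0.055, -0.011, 0.338],
    [-0.055, -0.011, 0.338]
  ],
  "dr": [
    [0, 0, 0],
    [0, 0, 0],
    [0, 0, 0],
    [0, 0, 0],
    [0, 0, 0]
  ]
}}

```text
t: 2.75
position: [443.7, -56.3, 33.6]
tool_rot: [0.0, 0.704, 0.71, 0.0]
wrist_force: [0.2, -0.6, -0.3]
gripper_width: 55.8
grip_force: 0.0
```

Call:
{"op": "servo_tool", "data": {
  "dp": [
    [0, 0, 0],
    [0, 0, 0],
    [0, 0, 0],
    [0, 0, 0],
    [0, 0, 0]
  ],
  "dr": [
    [0, 0, 0],
    [0, 0, 0],
    [0, 0, 0],
    [0, 0, 0],
    [0, 0, 0]
  ],
  "hand": -1
}}

```text
t: 3.17
position: [444.4, -56.5, 33.7]
tool_rot: [0.001, 0.704, 0.71, 0.001]
wrist_force: [1.1, 0.7, 3.0]
gripper_width: 28.2
grip_force: 58.9
```

Call:
{"op": "servo_tool", "data": {
  "dp": [
    [0, 0, 0],
    [0, 0, 0],
    [0, 0, 0]
  ],
  "dr": [
    [0, 0, 0],
    [0, 0, 0],
    [0, 0, 0]
  ]
}}

```text
t: 3.42
position: [443.9, -56.7, 33.0]
tool_rot: [0.001, 0.704, 0.71, 0.001]
wrist_force: [3.3, 1.1, 4.0]
gripper_width: 28.5
grip_force: 59.0
```

Call:
{"op": "servo_tool", "data": {
  "dp": [
    [0, 0, 0.004],
    [0, 0, 0.008],
    [0, 0, 0.008],
    [0, 0, 0.008],
    [0, 0, 0.008]
  ],
  "dr": [
    [0, 0, 0],
    [0, 0, 0],
    [0, 0, 0],
    [0, 0, 0],
    [0, 0, 0]
  ]
}}

```text
t: 3.83
position: [443.8, -56.8, 30.9]
tool_rot: [0.001, 0.704, 0.71, 0.001]
wrist_force: [2.4, 0.7, 6.9]
gripper_width: 28.6
grip_force: 59.4
```

Call:
{"op": "servo_tool", "data": {
  "dp": [
    [0, 0, 0.004],
    [0, 0, 0.004],
    [0, 0, 0.004],
    [0, 0, 0.004],
    [0, 0, 0.004]
  ],
  "dr": [
    [0, 0, 0],
    [0, 0, 0],
    [0, 0, 0],
    [0, 0, 0],
    [0, 0, 0]
  ]
}}

```text
t: 4.25
position: [443.8, -56.8, 30.0]
tool_rot: [0.001, 0.704, 0.71, 0.001]
wrist_force: [3.1, 0.3, 7.8]
gripper_width: 28.8
grip_force: 59.5
```

Call:
{"op": "servo_tool", "data": {
  "dp": [
    [0, 0, 0],
    [0, 0, 0],
    [0, 0, 0],
    [0, 0, 0],
    [0, 0, 0]
  ],
  "dr": [
    [0, 0, 0],
    [0, 0, 0],
    [0, 0, 0],
    [0, 0, 0],
    [0, 0, 0]
  ]
}}

```text
t: 4.67
position: [443.8, -56.8, 30.0]
tool_rot: [0.001, 0.704, 0.71, 0.001]
wrist_force: [2.2, 1.5, 8.2]
gripper_width: 28.4
grip_force: 59.5
```

Force rose 4.0 to 8.1 N over 3 mm, so about 1.4 N/mm: pad A is soft. It goes in the near cell (450, 130).

Call:
{"op": "servo_tool", "data": {
  "dp": [
    [0, 0, 0],
    [0, 0, 0],
    [0, 0, 0],
    [0, 0, -0.16],
    [0, 0, -0.28]
  ],
  "dr": [
    [0, 0, 0],
    [0, 0, 0],
    [0, 0, 0],
    [0, 0, 0],
    [0, 0, 0]
  ]
}}

```text
t: 5.08
position: [439.8, -57.1, 99.1]
tool_rot: [-0.002, 0.705, 0.71, -0.003]
wrist_force: [0.4, -0.3, -0.7]
gripper_width: 28.4
grip_force: 60.0
```

Call:
{"op": "servo_tool", "data": {
  "dp": [
    [0.75, 0.03, 0],
    [0.75, 0.03, 0],
    [0.75, 0.03, 0],
    [0.75, 0.03, 0],
    [0.75, 0.03, 0]
  ],
  "dr": [
    [0, 0, 0],
    [0, 0, 0],
    [0, 0, 0],
    [0, 0, 0],
    [0, 0, 0]
  ]
}}

```text
t: 5.5
position: [446.8, 135.8, 98.8]
tool_rot: [-0.001, 0.703, 0.712, -0.001]
wrist_force: [0.4, 0.5, -0.5]
gripper_width: 28.6
grip_force: 60.0
```

Call:
{"op": "servo_tool", "data": {
  "dp": [
    [0, 0, 0],
    [0, 0, 0],
    [0, 0, 0]
  ],
  "dr": [
    [0, 0, 0],
    [0, 0, 0],
    [0, 0, 0]
  ]
}}

```text
t: 5.75
position: [447.6, 129.2, 99.0]
tool_rot: [-0.0, 0.705, 0.709, -0.002]
wrist_force: [-0.4, -0.9, -0.8]
gripper_width: 28.0
grip_force: 60.0
```

Call:
{"op": "servo_tool", "data": {
  "dp": [
    [0, 0.01, 0.12],
    [0, 0.01, 0.2],
    [0, 0.01, 0.228],
    [0, 0.01, 0.228],
    [0, 0.01, 0.228]
  ],
  "dr": [
    [0, 0, 0],
    [0, 0, 0],
    [0, 0, 0],
    [0, 0, 0],
    [0, 0, 0]
  ]
}}

```text
t: 6.17
position: [451.2, 129.4, 42.9]
tool_rot: [-0.0, 0.705, 0.709, -0.001]
wrist_force: [1.6, -0.1, -0.8]
gripper_width: 28.3
grip_force: 60.0
```

Call:
{"op": "servo_tool", "data": {
  "dp": [
    [0, 0, 0],
    [0, 0, 0],
    [0, 0, 0]
  ],
  "dr": [
    [0, 0, 0],
    [0, 0, 0],
    [0, 0, 0]
  ]
}}

```text
t: 6.42
position: [452.0, 131.1, 43.5]
tool_rot: [0.0, 0.704, 0.71, 0.001]
wrist_force: [-0.1, 0.3, -1.3]
gripper_width: 27.9
grip_force: 60.0
```

Call:
{"op": "servo_tool", "data": {
  "dp": [
    [0, 0, 0.008],
    [0, 0, 0.008],
    [0, 0, 0.008]
  ],
  "dr": [
    [0, 0, 0],
    [0, 0, 0],
    [0, 0, 0]
  ]
}}

```text
t: 6.67
position: [451.9, 131.1, 41.0]
tool_rot: [0.0, 0.704, 0.71, 0.001]
wrist_force: [0.9, -0.1, 0.4]
gripper_width: 28.3
grip_force: 60.1
```

Call:
{"op": "servo_tool", "data": {
  "dp": [
    [0, 0, 0],
    [0, 0, 0],
    [0, 0, 0],
    [0, 0, 0],
    [0, 0, 0]
  ],
  "dr": [
    [0, 0, 0],
    [0, 0, 0],
    [0, 0, 0],
    [0, 0, 0],
    [0, 0, 0]
  ],
  "hand": 0.2
}}

```text
t: 7.08
position: [451.3, 130.8, 40.7]
tool_rot: [-0.0, 0.704, 0.71, -0.0]
wrist_force: [0.2, 0.1, 0.2]
gripper_width: 51.4
grip_force: 0.0
```

Call:
{"op": "servo_tool", "data": {
  "dp": [
    [0, 0, -0.1],
    [0, 0, -0.3],
    [0, 0, -0.4],
    [0, 0, -0.4],
    [0, 0, -0.4]
  ],
  "dr": [
    [0, 0, 0],
    [0, 0, 0],
    [0, 0, 0],
    [0, 0, 0],
    [0, 0, 0]
  ]
}}

```text
t: 7.5
position: [452.6, 131.6, 142.3]
tool_rot: [0.0, 0.704, 0.71, 0.002]
wrist_force: [0.1, 1.0, 0.5]
gripper_width: 51.5
grip_force: 0.0
```

Run:
```python
from h import *
s=r.state();im=viewer.capture("wrist");cv2.imwrite("pics/w3.png",im[:,:,::-1])
Rt,p=toolcam(s)
print(s['t'],s['position'],s['qpos'].round(2),(Rt.T@(np.array([601,-164,150])-p)/250).round(3))
m=viewer.camera_model("wrist");H=np.array(m["hand_eye"])
c=(Rt@H[:3,:3]).T@(np.array([450,130,71])-(Rt@H[:3,3]+p));q=np.array(m["intrinsics"])@c;print('pred',q[:2]/q[2])
```

```text
7.5 [452.57041162 131.57204212 142.26686848] [-0.78  0.4   0.5   2.1  -0.29  0.7  -0.09] [-1.187  0.584 -0.031]
pred [314.77787259 262.23351598]
```

View pics/w3.png

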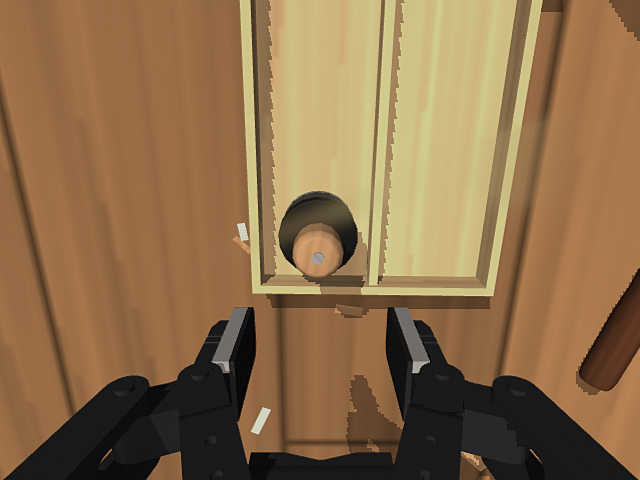

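Pad A stands upright in the near compartment, knob at (318,257). Moving on to pad B.

Call:
{"op": "servo_tool", "data": {
  "dp": [
    [-0.74, 0.37, 0],
    [-0.74, 0.37, 0],
    [-0.74, 0.37, 0],
    [-0.74, 0.37, 0],
    [-0.74, 0.37, 0]
  ],
  "dr": [
    [0, 0, 0],
    [0, 0, 0],
    [0, 0, 0],
    [0, 0, 0],
    [0, 0, 0]
  ]
}}

```text
t: 7.97
position: [544.7, -55.4, 138.9]
tool_rot: [-0.001, 0.704, 0.71, -0.001]
wrist_force: [1.1, 0.6, -0.0]
gripper_width: 51.3
grip_force: 0.0
```

Call:
{"op": "servo_tool", "data": {
  "dp": [
    [-0.447, 0.214, 0.08],
    [-0.447, 0.214, 0.08],
    [-0.447, 0.214, 0.08],
    [-0.447, 0.214, 0.08],
    [-0.447, 0.214, 0.08]
  ],
  "dr": [
    [0, 0, 0],
    [0, 0, 0],
    [0, 0, 0],
    [0, 0, 0],
    [0, 0, 0]
  ]
}}

```text
t: 8.38
position: [598.1, -168.1, 118.1]
tool_rot: [-0.001, 0.706, 0.708, -0.002]
wrist_force: [-0.3, 1.4, -0.5]
gripper_width: 51.2
grip_force: 0.0
```

```bash
cat >> h.py <<'E'
def look(name,c,tgt):
    """find knob's grey dot (pixel) near predicted place of c=(x,y,top z); print position and the shift to tgt"""
    s=r.state();im=viewer.capture("wrist");cv2.imwrite(f"pics/{name}.png",im[:,:,::-1])
    m=viewer.camera_model("wrist");H=np.array(m["hand_eye"]);Rt,p=toolcam(s)
    k=(Rt@H[:3,:3]).T@(np.array(c)-(Rt@H[:3,3]+p));q=np.array(m["intrinsics"])@k;q=q[:2]/q[2]
    u,v=q.astype(int);w=im[max(v-45,0):v+45,u-45:u+45].astype(float)
    g=((w.max(2)-w.min(2)<28)&(w.max(2)>110)).astype(np.uint8)
    n,l,st,ce=cv2.connectedComponentsWithStats(g)
    print(s['t'],s['position'].round(1),'pred',q.round(),'qpos',s['qpos'].round(2))
    for i in range(1,n):
        if st[i,4]>20:
            uv=ce[i]+[u-45,max(v-45,0)];print('dot',uv.round(1),st[i,4],wplane(s,uv,c[2]).round(1))
    print('shift to tgt',(Rt.T@(np.array(tgt)-p)/250).round(3))
E
python3 -c "
from h import *
look('w4',(601,-164,65),(601,-164,33.5))"
```

```text
8.3833 [ 598.1 -168.1  118.1] pred [326. 265.] qpos [-0.13  0.67  0.47  1.72 -0.38  0.85  0.51]
dot [329.  266.7] 131 [ 602.8 -164.9   65. ]
shift to tgt [0.017 0.013 0.338]
```

Call:
{"op": "servo_tool", "data": {
  "dp": [
    [0.014, 0.016, 0.1],
    [0.014, 0.016, 0.338],
    [0.014, 0.016, 0.338],
    [0.014, 0.016, 0.338],
    [0.014, 0.016, 0.338]
  ],
  "dr": [
    [0, 0, 0],
    [0, 0, 0],
    [0, 0, 0],
    [0, 0, 0],
    [0, 0, 0]
  ]
}}

```text
t: 8.85
position: [602.5, -159.3, 35.2]
tool_rot: [-0.002, 0.704, 0.71, -0.001]
wrist_force: [0.4, -0.1, 0.3]
gripper_width: 51.2
grip_force: 0.0
```

Call:
{"op": "servo_tool", "data": {
  "dp": [
    [0, 0, 0],
    [0, 0, 0],
    [0, 0, 0],
    [0, 0, 0],
    [0, 0, 0]
  ],
  "dr": [
    [0, 0, 0],
    [0, 0, 0],
    [0, 0, 0],
    [0, 0, 0],
    [0, 0, 0]
  ],
  "hand": -1
}}

```text
t: 9.27
position: [604.9, -161.1, 37.4]
tool_rot: [0.001, 0.704, 0.71, 0.001]
wrist_force: [0.8, 0.7, 2.6]
gripper_width: 28.2
grip_force: 59.0
```

Call:
{"op": "servo_tool", "data": {
  "dp": [
    [0, 0, 0],
    [0, 0, 0],
    [0, 0, 0],
    [0, 0, 0]
  ],
  "dr": [
    [0, 0, 0],
    [0, 0, 0],
    [0, 0, 0],
    [0, 0, 0]
  ]
}}

```text
t: 9.6
position: [604.5, -161.3, 36.6]
tool_rot: [0.001, 0.704, 0.71, 0.0]
wrist_force: [2.5, 0.9, 3.2]
gripper_width: 28.3
grip_force: 59.1
```

Call:
{"op": "servo_tool", "data": {
  "dp": [
    [0, 0, 0.004],
    [0, 0, 0.006],
    [0, 0, 0.006],
    [0, 0, 0.006],
    [0, 0, 0.006]
  ],
  "dr": [
    [0, 0, 0],
    [0, 0, 0],
    [0, 0, 0],
    [0, 0, 0],
    [0, 0, 0]
  ]
}}

```text
t: 10.02
position: [604.4, -161.3, 35.1]
tool_rot: [0.001, 0.704, 0.71, 0.0]
wrist_force: [2.9, 1.9, 5.2]
gripper_width: 28.3
grip_force: 59.4
```

Call:
{"op": "servo_tool", "data": {
  "dp": [
    [0, 0, 0.004],
    [0, 0, 0.008],
    [0, 0, 0.008],
    [0, 0, 0.008],
    [0, 0, 0.008]
  ],
  "dr": [
    [0, 0, 0],
    [0, 0, 0],
    [0, 0, 0],
    [0, 0, 0],
    [0, 0, 0]
  ]
}}

```text
t: 10.43
position: [604.4, -161.3, 33.3]
tool_rot: [0.001, 0.704, 0.71, 0.0]
wrist_force: [2.4, 0.5, 8.3]
gripper_width: 28.3
grip_force: 59.6
```

Call:
{"op": "servo_tool", "data": {
  "dp": [
    [0, 0, 0],
    [0, 0, 0],
    [0, 0, 0],
    [0, 0, 0],
    [0, 0, 0]
  ],
  "dr": [
    [0, 0, 0],
    [0, 0, 0],
    [0, 0, 0],
    [0, 0, 0],
    [0, 0, 0]
  ]
}}

```text
t: 10.85
position: [604.4, -161.3, 33.4]
tool_rot: [0.001, 0.704, 0.71, 0.0]
wrist_force: [2.3, 1.8, 7.1]
gripper_width: 27.9
grip_force: 59.6
```

Slope is about 1.4 N/mm again, so pad B is soft too. A small extra press and hold, then carry it to the near cell (451, 197).

Call:
{"op": "servo_tool", "data": {
  "dp": [
    [0, 0, 0.001],
    [0, 0, 0.001],
    [0, 0, 0.001],
    [0, 0, 0.001],
    [0, 0, 0.001]
  ],
  "dr": [
    [0, 0, 0],
    [0, 0, 0],
    [0, 0, 0],
    [0, 0, 0],
    [0, 0, 0]
  ]
}}

```text
t: 11.27
position: [604.4, -161.3, 33.1]
tool_rot: [0.001, 0.704, 0.71, 0.0]
wrist_force: [1.6, 1.7, 8.2]
gripper_width: 28.2
grip_force: 59.6
```

Call:
{"op": "servo_tool", "data": {
  "dp": [
    [0, 0, -0.12],
    [0, 0, -0.28],
    [0, 0, -0.4],
    [0, 0, -0.5],
    [0, 0, -0.5]
  ],
  "dr": [
    [0, 0, 0],
    [0, 0, 0],
    [0, 0, 0],
    [0, 0, 0],
    [0, 0, 0]
  ]
}}

```text
t: 11.68
position: [605.1, -162.7, 161.8]
tool_rot: [0.002, 0.705, 0.71, 0.001]
wrist_force: [0.8, -0.9, -0.2]
gripper_width: 28.4
grip_force: 59.7
```

Call:
{"op": "servo_tool", "data": {
  "dp": [
    [0.77, -0.31, 0],
    [0.77, -0.31, 0],
    [0.77, -0.31, 0],
    [0.77, -0.31, 0],
    [0.77, -0.31, 0]
  ],
  "dr": [
    [0, 0, 0],
    [0, 0, 0],
    [0, 0, 0],
    [0, 0, 0],
    [0, 0, 0]
  ]
}}

```text
t: 12.1
position: [521.7, 31.9, 155.9]
tool_rot: [-0.001, 0.705, 0.71, -0.002]
wrist_force: [-0.5, 2.1, -0.2]
gripper_width: 28.0
grip_force: 59.7
```

Call:
{"op": "servo_tool", "data": {
  "dp": [
    [0.66, -0.29, 0],
    [0.66, -0.29, 0],
    [0.66, -0.29, 0],
    [0.66, -0.29, 0],
    [0.66, -0.29, 0]
  ],
  "dr": [
    [0, 0, 0],
    [0, 0, 0],
    [0, 0, 0],
    [0, 0, 0],
    [0, 0, 0]
  ]
}}

```text
t: 12.52
position: [446.0, 200.4, 155.8]
tool_rot: [-0.002, 0.702, 0.712, -0.002]
wrist_force: [-0.0, 0.3, -0.8]
gripper_width: 27.9
grip_force: 59.7
```

Call:
{"op": "servo_tool", "data": {
  "dp": [
    [0, 0, 0],
    [0, 0, 0],
    [0, 0, 0]
  ],
  "dr": [
    [0, 0, 0],
    [0, 0, 0],
    [0, 0, 0]
  ]
}}

```text
t: 12.77
position: [450.6, 193.3, 156.7]
tool_rot: [0.0, 0.705, 0.709, -0.001]
wrist_force: [-0.9, -0.6, -1.4]
gripper_width: 28.2
grip_force: 59.7
```

Call:
{"op": "servo_tool", "data": {
  "dp": [
    [0.014, 0, 0.16],
    [0.014, 0, 0.3],
    [0.014, 0, 0.4],
    [0.014, 0, 0.44],
    [0.014, 0, 0.44]
  ],
  "dr": [
    [0, 0, 0],
    [0, 0, 0],
    [0, 0, 0],
    [0, 0, 0],
    [0, 0, 0]
  ]
}}

```text
t: 13.18
position: [449.9, 196.0, 45.6]
tool_rot: [-0.0, 0.705, 0.709, -0.002]
wrist_force: [0.3, -0.1, -1.7]
gripper_width: 28.0
grip_force: 59.8
```

Call:
{"op": "servo_tool", "data": {
  "dp": [
    [0, 0, 0],
    [0, 0, 0.004],
    [0, 0, 0.004],
    [0, 0, 0.004]
  ],
  "dr": [
    [0, 0, 0],
    [0, 0, 0],
    [0, 0, 0],
    [0, 0, 0]
  ]
}}

```text
t: 13.52
position: [451.8, 199.1, 47.6]
tool_rot: [0.0, 0.704, 0.71, 0.001]
wrist_force: [-0.4, 0.2, -1.2]
gripper_width: 28.5
grip_force: 59.8
```

Call:
{"op": "servo_tool", "data": {
  "dp": [
    [0, 0, 0.008],
    [0, 0, 0.014],
    [0, 0, 0.014],
    [0, 0, 0.014]
  ],
  "dr": [
    [0, 0, 0],
    [0, 0, 0],
    [0, 0, 0],
    [0, 0, 0]
  ]
}}

```text
t: 13.85
position: [451.5, 199.1, 43.3]
tool_rot: [0.0, 0.704, 0.71, 0.001]
wrist_force: [0.6, 0.6, 3.0]
gripper_width: 28.7
grip_force: 60.0
```

Contact is light, so I release, rise and head for pad C.

Call:
{"op": "servo_tool", "data": {
  "dp": [
    [0, 0, -0.003],
    [0, 0, -0.003],
    [0, 0, -0.003],
    [0, 0, -0.003],
    [0, 0, -0.003]
  ],
  "dr": [
    [0, 0, 0],
    [0, 0, 0],
    [0, 0, 0],
    [0, 0, 0],
    [0, 0, 0]
  ],
  "hand": 0.2
}}

```text
t: 14.27
position: [450.7, 198.5, 43.6]
tool_rot: [-0.0, 0.704, 0.71, -0.0]
wrist_force: [0.3, 0.5, 0.2]
gripper_width: 51.2
grip_force: 0.0
```

Call:
{"op": "servo_tool", "data": {
  "dp": [
    [0, 0, -0.1],
    [0, 0, -0.3],
    [0, 0, -0.45],
    [0, 0, -0.45],
    [0, 0, -0.45]
  ],
  "dr": [
    [0, 0, 0],
    [0, 0, 0],
    [0, 0, 0],
    [0, 0, 0],
    [0, 0, 0]
  ]
}}

```text
t: 14.68
position: [452.6, 199.6, 158.7]
tool_rot: [0.0, 0.704, 0.71, 0.003]
wrist_force: [-0.2, -0.5, -1.3]
gripper_width: 51.1
grip_force: 0.0
```

Call:
{"op": "servo_tool", "data": {
  "dp": [
    [-0.82, 0.065, 0],
    [-0.82, 0.065, 0],
    [-0.82, 0.065, 0],
    [-0.82, 0.065, 0],
    [-0.82, 0.065, 0]
  ],
  "dr": [
    [0, 0, 0],
    [0, 0, 0],
    [0, 0, 0],
    [0, 0, 0],
    [0, 0, 0]
  ]
}}

```text
t: 15.1
position: [467.4, -8.4, 155.0]
tool_rot: [-0.001, 0.704, 0.71, -0.001]
wrist_force: [1.0, 0.7, -0.2]
gripper_width: 51.2
grip_force: 0.0
```

Call:
{"op": "servo_tool", "data": {
  "dp": [
    [-0.82, 0.065, 0],
    [-0.82, 0.065, 0],
    [-0.82, 0.065, 0],
    [-0.82, 0.065, 0],
    [-0.82, 0.065, 0]
  ],
  "dr": [
    [0, 0, 0],
    [0, 0, 0],
    [0, 0, 0],
    [0, 0, 0],
    [0, 0, 0]
  ]
}}

```text
t: 15.52
position: [485.2, -213.1, 154.6]
tool_rot: [-0.001, 0.705, 0.71, -0.001]
wrist_force: [1.2, 0.6, -0.3]
gripper_width: 51.1
grip_force: 0.0
```

```bash
python3 -c "
from h import *
look('w5',(489,-298,65),(489,-298,120))"
```

```text
15.5167 [ 485.2 -213.1  154.6] pred [325. 367.] qpos [-0.1   0.49  0.55  1.94 -0.35  0.81  0.65]
dot [324.8 366.2] 68 [ 488.9 -297.5   65. ]
shift to tgt [-0.34   0.013  0.138]
```

Call:
{"op": "servo_tool", "data": {
  "dp": [
    [-0.34, 0.013, 0.14],
    [-0.34, 0.013, 0.14],
    [-0.34, 0.013, 0.14],
    [-0.34, 0.013, 0.14],
    [-0.34, 0.013, 0.14]
  ],
  "dr": [
    [0, 0, 0],
    [0, 0, 0],
    [0, 0, 0],
    [0, 0, 0],
    [0, 0, 0]
  ]
}}

```text
t: 15.98
position: [489.4, -295.3, 119.7]
tool_rot: [-0.002, 0.705, 0.709, -0.0]
wrist_force: [0.9, 0.8, 0.6]
gripper_width: 51.3
grip_force: 0.0
```

```bash
python3 -c "
from h import *
look('w6',(489,-297.5,65),(489,-297.5,33.5))"
```

```text
15.9833 [ 489.4 -295.3  119.7] pred [319. 275.] qpos [ 0.08  0.6   0.52  1.86 -0.4   0.79  0.82]
dot [319.5 275.4] 121 [ 489.1 -297.7   65. ]
shift to tgt [-0.009 -0.001  0.345]
```

Call:
{"op": "servo_tool", "data": {
  "dp": [
    [-0.009, 0, 0.1],
    [-0.009, 0, 0.342],
    [-0.009, 0, 0.342],
    [-0.009, 0, 0.342],
    [-0.009, 0, 0.342]
  ],
  "dr": [
    [0, 0, 0],
    [0, 0, 0],
    [0, 0, 0],
    [0, 0, 0],
    [0, 0, 0]
  ]
}}

```text
t: 16.45
position: [490.5, -296.4, 35.5]
tool_rot: [-0.001, 0.704, 0.711, 0.0]
wrist_force: [-0.4, 0.3, 0.5]
gripper_width: 51.5
grip_force: 0.0
```

Call:
{"op": "servo_tool", "data": {
  "dp": [
    [0, 0, 0],
    [0, 0, 0],
    [0, 0, 0],
    [0, 0, 0],
    [0, 0, 0]
  ],
  "dr": [
    [0, 0, 0],
    [0, 0, 0],
    [0, 0, 0],
    [0, 0, 0],
    [0, 0, 0]
  ],
  "hand": -1
}}

```text
t: 16.87
position: [491.8, -298.5, 36.8]
tool_rot: [0.001, 0.704, 0.71, 0.001]
wrist_force: [1.4, 0.9, 2.7]
gripper_width: 28.2
grip_force: 59.0
```

Call:
{"op": "servo_tool", "data": {
  "dp": [
    [0, 0, 0],
    [0, 0, 0],
    [0, 0, 0],
    [0, 0, 0]
  ],
  "dr": [
    [0, 0, 0],
    [0, 0, 0],
    [0, 0, 0],
    [0, 0, 0]
  ]
}}

```text
t: 17.2
position: [491.1, -298.6, 36.0]
tool_rot: [0.001, 0.704, 0.71, 0.0]
wrist_force: [2.1, 0.8, 3.2]
gripper_width: 28.4
grip_force: 59.3
```

Call:
{"op": "servo_tool", "data": {
  "dp": [
    [0, 0, 0.004],
    [0, 0, 0.006],
    [0, 0, 0.006],
    [0, 0, 0.006],
    [0, 0, 0.006]
  ],
  "dr": [
    [0, 0, 0],
    [0, 0, 0],
    [0, 0, 0],
    [0, 0, 0],
    [0, 0, 0]
  ]
}}

```text
t: 17.62
position: [491.2, -298.6, 34.5]
tool_rot: [0.001, 0.704, 0.71, 0.0]
wrist_force: [2.9, 0.0, 4.8]
gripper_width: 28.0
grip_force: 59.6
```

Call:
{"op": "servo_tool", "data": {
  "dp": [
    [0, 0, 0.004],
    [0, 0, 0.008],
    [0, 0, 0.008],
    [0, 0, 0.008],
    [0, 0, 0.008]
  ],
  "dr": [
    [0, 0, 0],
    [0, 0, 0],
    [0, 0, 0],
    [0, 0, 0],
    [0, 0, 0]
  ]
}}

```text
t: 18.03
position: [491.1, -298.6, 32.7]
tool_rot: [0.001, 0.704, 0.71, 0.0]
wrist_force: [2.5, 1.1, 8.4]
gripper_width: 27.8
grip_force: 59.8
```

Call:
{"op": "servo_tool", "data": {
  "dp": [
    [0, 0, 0.001],
    [0, 0, 0.001],
    [0, 0, 0.001],
    [0, 0, 0.001],
    [0, 0, 0.001]
  ],
  "dr": [
    [0, 0, 0],
    [0, 0, 0],
    [0, 0, 0],
    [0, 0, 0],
    [0, 0, 0]
  ]
}}

```text
t: 18.45
position: [491.1, -298.6, 32.5]
tool_rot: [0.001, 0.704, 0.71, 0.0]
wrist_force: [1.8, 0.5, 8.5]
gripper_width: 28.1
grip_force: 59.8
```

Call:
{"op": "servo_tool", "data": {
  "dp": [
    [0, 0, 0],
    [0, 0, 0],
    [0, 0, 0],
    [0, 0, 0],
    [0, 0, 0]
  ],
  "dr": [
    [0, 0, 0],
    [0, 0, 0],
    [0, 0, 0],
    [0, 0, 0],
    [0, 0, 0]
  ]
}}

```text
t: 18.87
position: [491.1, -298.6, 32.5]
tool_rot: [0.001, 0.704, 0.71, 0.0]
wrist_force: [2.2, 1.4, 7.9]
gripper_width: 28.3
grip_force: 59.8
```

Slope is about 1.43 N/mm, so pad C is soft as well. It takes the third slot in the near cell (451, 262).

Call:
{"op": "servo_tool", "data": {
  "dp": [
    [0, 0, -0.12],
    [0, 0, -0.28],
    [0, 0, -0.4],
    [0, 0, -0.5],
    [0, 0, -0.5]
  ],
  "dr": [
    [0, 0, 0],
    [0, 0, 0],
    [0, 0, 0],
    [0, 0, 0],
    [0, 0, 0]
  ]
}}

```text
t: 19.28
position: [491.3, -300.1, 160.9]
tool_rot: [0.002, 0.705, 0.709, 0.001]
wrist_force: [1.0, -0.9, -0.6]
gripper_width: 28.4
grip_force: 59.8
```

Call:
{"op": "servo_tool", "data": {
  "dp": [
    [0.8, -0.05, 0],
    [0.8, -0.05, 0],
    [0.8, -0.05, 0],
    [0.8, -0.05, 0],
    [0.8, -0.05, 0]
  ],
  "dr": [
    [0, 0, 0],
    [0, 0, 0],
    [0, 0, 0],
    [0, 0, 0],
    [0, 0, 0]
  ]
}}

```text
t: 19.7
position: [473.9, -95.4, 155.4]
tool_rot: [-0.002, 0.704, 0.71, -0.001]
wrist_force: [-0.2, -0.2, -1.8]
gripper_width: 28.4
grip_force: 59.7
```

Call:
{"op": "servo_tool", "data": {
  "dp": [
    [0.8, -0.05, 0],
    [0.8, -0.05, 0],
    [0.8, -0.05, 0],
    [0.8, -0.05, 0],
    [0.8, -0.05, 0]
  ],
  "dr": [
    [0, 0, 0],
    [0, 0, 0],
    [0, 0, 0],
    [0, 0, 0],
    [0, 0, 0]
  ]
}}

```text
t: 20.12
position: [460.0, 103.9, 155.7]
tool_rot: [-0.001, 0.704, 0.71, -0.002]
wrist_force: [0.9, -0.5, -1.3]
gripper_width: 28.6
grip_force: 59.7
```

Call:
{"op": "servo_tool", "data": {
  "dp": [
    [0.64, -0.04, 0],
    [0.64, -0.04, 0],
    [0.64, -0.04, 0],
    [0.64, -0.04, 0],
    [0.64, -0.04, 0]
  ],
  "dr": [
    [0, 0, 0],
    [0, 0, 0],
    [0, 0, 0],
    [0, 0, 0],
    [0, 0, 0]
  ]
}}

```text
t: 20.53
position: [448.2, 269.2, 155.4]
tool_rot: [-0.001, 0.701, 0.714, -0.0]
wrist_force: [-0.3, 1.2, -1.4]
gripper_width: 28.1
grip_force: 59.7
```

Call:
{"op": "servo_tool", "data": {
  "dp": [
    [0, 0, 0],
    [0, 0, 0],
    [0, 0, 0],
    [0, 0, 0]
  ],
  "dr": [
    [0, 0, 0],
    [0, 0, 0],
    [0, 0, 0],
    [0, 0, 0]
  ]
}}

```text
t: 20.87
position: [451.2, 259.3, 156.6]
tool_rot: [0.0, 0.705, 0.709, -0.001]
wrist_force: [0.6, -0.1, -1.3]
gripper_width: 28.5
grip_force: 59.7
```

Call:
{"op": "servo_tool", "data": {
  "dp": [
    [0.012, 0, 0.16],
    [0.012, 0, 0.3],
    [0.012, 0, 0.4],
    [0.012, 0, 0.44],
    [0.012, 0, 0.44]
  ],
  "dr": [
    [0, 0, 0],
    [0, 0, 0],
    [0, 0, 0],
    [0, 0, 0],
    [0, 0, 0]
  ]
}}

```text
t: 21.28
position: [450.0, 262.4, 45.2]
tool_rot: [-0.0, 0.705, 0.709, -0.002]
wrist_force: [-0.2, 0.2, -0.4]
gripper_width: 28.3
grip_force: 59.8
```

Call:
{"op": "servo_tool", "data": {
  "dp": [
    [0, 0, 0],
    [0, 0, 0.006],
    [0, 0, 0.006],
    [0, 0, 0.006]
  ],
  "dr": [
    [0, 0, 0],
    [0, 0, 0],
    [0, 0, 0],
    [0, 0, 0]
  ]
}}

```text
t: 21.62
position: [451.9, 264.9, 46.6]
tool_rot: [0.0, 0.704, 0.71, 0.001]
wrist_force: [0.2, 0.1, -2.2]
gripper_width: 28.2
grip_force: 59.8
```

Call:
{"op": "servo_tool", "data": {
  "dp": [
    [0, 0, 0.006],
    [0, 0, 0.012],
    [0, 0, 0.012],
    [0, 0, 0.012]
  ],
  "dr": [
    [0, 0, 0],
    [0, 0, 0],
    [0, 0, 0],
    [0, 0, 0]
  ]
}}

```text
t: 21.95
position: [451.7, 264.8, 42.8]
tool_rot: [0.0, 0.704, 0.71, 0.001]
wrist_force: [0.7, 0.9, 3.1]
gripper_width: 28.0
grip_force: 59.8
```

Call:
{"op": "servo_tool", "data": {
  "dp": [
    [0, 0, 0],
    [0, 0, 0],
    [0, 0, 0],
    [0, 0, 0],
    [0, 0, 0]
  ],
  "dr": [
    [0, 0, 0],
    [0, 0, 0],
    [0, 0, 0],
    [0, 0, 0],
    [0, 0, 0]
  ],
  "hand": 0.2
}}

```text
t: 22.37
position: [451.0, 264.2, 42.3]
tool_rot: [0.0, 0.704, 0.71, -0.0]
wrist_force: [0.7, 0.2, -0.5]
gripper_width: 51.1
grip_force: 0.0
```

Call:
{"op": "servo_tool", "data": {
  "dp": [
    [0, 0, -0.1],
    [0, 0, -0.3],
    [0, 0, -0.5],
    [0, 0, -0.65],
    [0, 0, -0.8]
  ],
  "dr": [
    [0, 0, 0],
    [0, 0, 0],
    [0, 0, 0],
    [0, 0, 0],
    [0, 0, 0]
  ]
}}

```text
t: 22.78
position: [450.7, 263.8, 235.9]
tool_rot: [0.0, 0.705, 0.71, -0.0]
wrist_force: [-0.6, 2.0, -0.4]
gripper_width: 51.1
grip_force: 0.0
```

Call:
{"op": "servo_tool", "data": {
  "dp": [
    [0, 0, 0],
    [0, 0, 0],
    [0, 0, 0],
    [0, 0, 0],
    [0, 0, 0]
  ],
  "dr": [
    [0, 0, 0],
    [0, 0, 0],
    [0, 0, 0],
    [0, 0, 0],
    [0, 0, 0]
  ]
}}

```text
t: 23.2
position: [450.2, 263.8, 232.7]
tool_rot: [-0.0, 0.704, 0.71, -0.001]
wrist_force: [0.5, -0.5, 0.2]
gripper_width: 51.4
grip_force: 0.0
```

Run:
```python
from h import *
w=viewer.capture("wrist");s=viewer.capture("scene")
cv2.imwrite("pics/fin.png",np.hstack([cv2.resize(w,(400,300)),cv2.resize(s[150:390,200:520],(400,300))])[:,:,::-1])
```

```text
(no output)
```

View pics/fin.png

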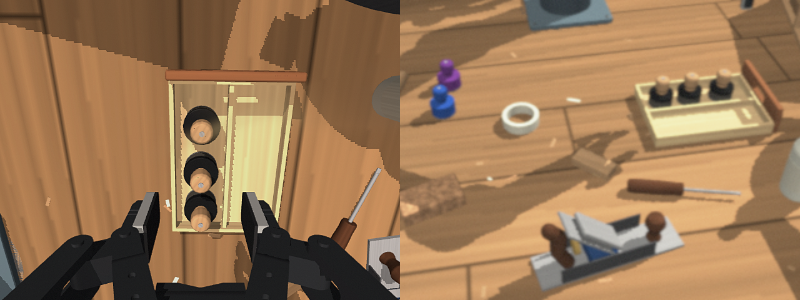

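All three pads stand foam down in the near compartment, with knobs at (201,130), (200,178) and (200,215) in the left panel. The robot is clear and the other things are where they were.

```bash
python3 -c "
from h import *
print(job.close_job())"
```

```text
the job is handed in; nothing more can be done
None
```

All three pads felt soft (about 1.4 N per mm, 8 N at roughly 5 mm), so each was put foam down in the tray's near compartment before the next was pressed, and I handed the job in at about 23 s.

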